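# Space two tiles against a fence and hold the row tight

### The arm

A 7-joint arm with a two-finger parallel gripper is mounted at the origin on a cart in front of the work surface, level with it; the furniture and walls round the work are solid. World frame = base frame: x ahead of the robot, y to its left, z up, the work surface at z = 0. Lengths are in m, angles in rad, forces in N, time in s.
With the tool pointing down it reaches from about 0.4 to 0.75 m from the base axis. Payload 19.5 kg.
Tool frame: the origin (TCP) lies on the centre line of the jaws, within the pads' length; the fingertips stand 25 mm ahead of it and the grasp point (between the pads) lies 6 mm ahead of it; z points along the fingers, y is the line along which they close (so a half turn about z gives the same grasp; the last joint's range is limited). The gripper opens to 85 mm and grips with 20 to 120 N. Pads are 22 mm wide; open, the fingers measure 114 mm over their backs; the gripper's body (76 mm by 85 mm) begins 54 mm behind the grasp point. The pads swing forward as they close: fully open they stand 13 mm farther back than shut.
Start: joints at [-1.284, 0.707, -0.028, 1.485, 0.022, 0.951, -0.075], TCP at [0.186, 0.544, 0.256] pointing down, gripper open.
Joint ranges: [-2.71, 2.71], [-0.32, 2.16], [-1.57, 1.52], [0, 2.45], [-1.46, 4.6], [0, 2.02], [-2.83, 2.83]. Speed limits (rad/s): [1.89, 1.89, 2.57, 2.57, 3.01, 3.01, 3.01].

### API

Orientations are given as a rotation vector (axis times angle).
In Python, from workcell import manip gives the robot as it stands. The module is installed in compiled form; this text tells all that it offers.
- The arm moves only by the tool carry_out, never from a script. Its argument "commands" is a list of rows, each a list of 5 numbers: the shift along the tool's x, y, z in m, then the turn about the tool's z in degrees, then the opening, from -1 (shut) to 1 (fully open). A call has 1 to 10 rows; each row is the pose to reach, as a shift and turn from the pose commanded when the call began, along the tool's axes at that moment; what a row does not reach only later rows make up. A row lasts 1/12 s, in which the tool goes at most 41.7 mm and 7.16 degrees, less where a joint would pass 70% of its speed; a pose out of reach is approached as far as the arm can. A call with a gripper value outside its range is refused whole. The fingers move at their own pace and stop on an object; "squeeze" is the grip in N (left out, the last holds). Time passes only in rows, so rows that repeat a pose let the fingers close. It gives the time, the measured TCP pose, the force, the opening and the grip force at its end, in the units of the state.
- manip.get_obs(): the state, without advancing time (a new reading comes with each control period).
- manip.capture(name): name is "scene" or "top" or "wrist"; returns a dict with "image" (400x640x3 uint8, red, green, blue), "z_map" (400x640 float32, m along the optical axis (not along the pixel's ray), 0 where there is no reading), "fx", "fy", "cx", "cy" (pixels), "rvec" (rotation vector, rad) and "tvec" (3), from world to camera coordinates, as OpenCV has them. Camera axes: x right, y down, z forward; pixel columns grow to the right and rows downward; lengths in m; the calibration is good to about 2 mm. A picture is of the moment at which its call begins.
- manip.close_job(): hands the job in; it is judged then, once.
The state is a dict: "time_s": time; "joint_pos": joint angles; "dq": joint speeds; "joint_torque": joint torques, N m; "tool_pos": TCP position; "ee_rot": TCP orientation; "force": force on the tool from outside, world axes, zero at the start; "torque": the same for the moment, N m; "gripper_width": finger opening in m; "finger_force": force on a finger pad.
Only numpy, scipy, OpenCV 4.12 (cv2) and the standard library are available. Lean on these libraries where they do the work, as an engineer would, in place of code of your own. Each camera call takes 0.05 s, during which the arm holds its last target. There are 200 camera calls.

### The job

Stand each blue spacer upright in the tile gap it suits in the jig, down on the jig floor and square to the row: the thick one in the wide gap and the thin one in the narrow gap, leaving the tiles where they lie rather than shoving them aside to make room. Then, with the fingers, push the front tile along the row towards the fence until fence, spacers and tiles all touch with no play left, and finish while still holding it firmly pressed. Leave the other things on the bench alone.

Things in the scene. Friction and masses are not known exactly. Their poses are not given: they have to be found in the camera images.
- jig: spacing jig, fixed to the bench: plywood base 255x124 mm, its top (the jig floor) 10 mm above the bench; x runs along the tile row to the fence (roughly away from the robot), y across, z up; origin on its middle line, level with the bench. Base from x = -115 to +140 mm. Aluminium side rails, tops at z = 22 mm, from x = -75 to +115 mm, 96 mm clear between them; near end open
- fence_foot (a point): middle of the foot of the fence's near face, on the jig floor, at x = +115, z = 10 mm in the jig's frame. The fence is a dark wooden bar across the jig's far end, its top 36 mm above the bench
- rear_tile: the rear terracotta tile, loose, lying on the jig floor next to the fence; 60 mm along its x (along the row), 90 mm along its y, 22 mm thick, about 0.25 kg; origin at the centre of its underside, so its faces to the row are at x = +-30 mm. Pushing the whole row along takes up to about 12 N, so keep pressing with 15 to 20 N
- front_tile: front terracotta tile, loose, on the robot's side of the rear tile; same size and origin. The row has two empty gaps: fence to rear tile, and rear to front tile. One is about 30 mm wide, the other about 15 mm (each within 3 mm); which is which changes from start to start and shows from the tile positions
- thick_spacer: thick blue spacer, loose, standing on the bench: block 22 mm thick (its x), 50 mm wide (its y), 27 mm high, with an upright grip tab 9 mm thick (x), 40 mm wide (y) on its middle, rising to 66 mm above the underside; 60 g; origin at the centre of its underside. Grip the tab across its 9 mm. Fits only the 30 mm gap
- thin_spacer: the thin blue spacer, loose, standing on the bench: like the thick one, same tab and same height, but only 9 mm thick all the way down; it belongs in the 15 mm gap. It topples if bumped on its broad side
- sanding_block: dark green sanding block, 90x83x46 mm, a bystander; origin at the centre of its underside
- masking_tape: roll of cream masking tape, 77 mm across, 25 mm high, a bystander; origin at the centre of its underside
- red_tape_reel: red tape reel, 68 mm across, 25 mm high, a bystander; origin at the centre of its underside

How it is judged:
By the outcome, as a careful person would: the job done as asked, in the order asked, and still so for the second after the job is handed in, while the arm keeps its last pose, push and grip.
It also fails if it takes over 66 s, if anything falls off the work surface, if the arm or the gripper's body presses on something with over 40 N, if the wrist force passes 120 N, or if a joint passes its speed limit or range.

## Working session

There is one attempt and no reset: what is moved stays moved. The work goes in short steps, Python scripts to look and compute and a tool call to move; the robot and the scene stay as the last step left them, time stands still between calls to the robot, and variables do not carry over. Pictures are saved under pics/ and viewed, at most 10 in all, crops included, and the job is handed in when it is done.

Besides the shell and the picture viewer there is one more tool, called by a JSON object that holds its "method" and its "body", one argument or row to a line. carry_out: Moves the arm, as the interface text tells. Its arguments: {"type":"object","properties":{"commands":{"type":"array","items":{"type":"array","items":{"type":"number"}}},"squeeze":{"type":"number"}},"required":["commands"]}

```bash
mkdir -p pics
cat > h.py <<'E'
import numpy as np, cv2
from workcell import manip
from scipy.spatial.transform import Rotation as R
def cap(n,save=None):
    c=manip.capture(n); c['R']=cv2.Rodrigues(np.array(c['rvec'],float))[0]; c['t']=np.array(c['tvec'],float).ravel()
    if save: cv2.imwrite('pics/'+save,c['image'][:,:,::-1])
    return c
def cloud(c):
    v,u=np.mgrid[0:400,0:640]; z=c['z_map']
    P=np.stack([(u-c['cx'])/c['fx']*z,(v-c['cy'])/c['fy']*z,z],-1)
    W=(P-c['t'])@c['R']; W[z<=0]=np.nan
    return W
def plane(c,uv,h):
    uv=np.asarray(uv,float).reshape(-1,2)
    d=np.c_[(uv[:,0]-c['cx'])/c['fx'],(uv[:,1]-c['cy'])/c['fy'],np.ones(len(uv))]@c['R']
    o=-c['R'].T@c['t']; return o+d*((h-o[2])/d[:,2])[:,None]
E
python3 - <<'E'
from h import *
o=manip.get_obs(); print({k:np.round(v,3) for k,v in o.items()})
for n in('scene','top'):
    c=cap(n,n+'0.png'); print(n,-c['R'].T@c['t'],c['fx'])
    np.save(n,cloud(c));
E
```

```text
{'time_s': np.float64(0.0), 'joint_pos': array([-1.284,  0.707, -0.028,  1.485,  0.022,  0.951, -0.075]), 'dq': array([-0.001,  0.001, -0.   , -0.002, -0.   ,  0.   , -0.   ]), 'joint_torque': array([ 1.0000e-03, -8.8324e+01,  1.2350e+00, -2.3616e+01,  1.7000e-02,
        7.0000e-03,  0.0000e+00]), 'tool_pos': array([0.186, 0.544, 0.256]), 'ee_rot': array([-5.140e-01, -3.099e+00,  2.000e-03]), 'force': array([-0.052,  0.334,  0.322]), 'torque': array([ 0.028,  0.028, -0.013]), 'finger_force': np.float64(0.0), 'gripper_width': np.float64(0.086)}
scene [ 0.04862641 -0.39948713  0.89153272] 489.8266067026103
top [0.437573   0.23766358 1.04087868] 371.7354136566055
```

View pics/top0.png

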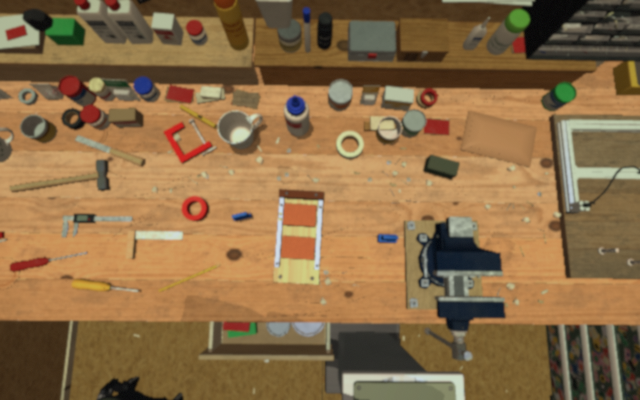

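View pics/scene0.png

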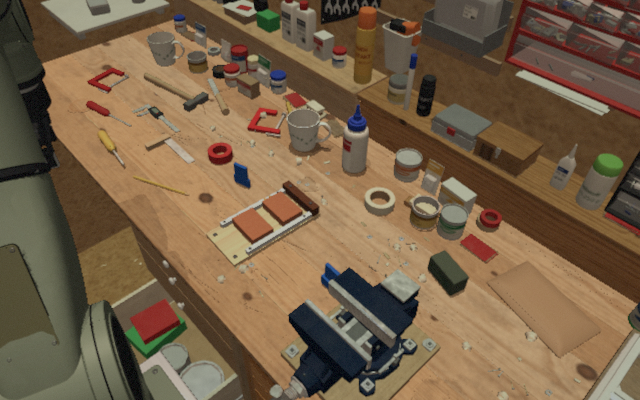

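The top view shows the jig at about (299,238), blue spacers at (242,216) and (388,238), the red reel at (195,208), the tape at (350,145) and the sanding block at (441,167). In the scene view the spacers are at (242,175) and (332,278), the second partly hidden by the vise.

Run:
```python
from h import *
c=cap('top'); W=cloud(c); im=c['image']; hsv=cv2.cvtColor(im,cv2.COLOR_RGB2HSV)
print('axes: px(320,200),(420,200),(320,100)',plane(c,[(320,200),(420,200),(320,100)],0).round(3).tolist())
def blobs(m,amin,lab,h):
    n,l,s,ce=cv2.connectedComponentsWithStats(m.astype(np.uint8))
    for i in range(1,n):
        if s[i,4]<amin or not(180<ce[i][0]<470 and 120<ce[i][1]<320): continue
        pts=np.argwhere(l==i)[:,::-1]
        w=plane(c,pts,h); r=cv2.minAreaRect((w[:,:2]*1000).astype(np.float32))
        print(lab,s[i,4],ce[i].round(1),'ctr',np.round(w.mean(0),4),'rect',np.round(r[0],1),np.round(r[1],1),round(r[2],1),'zmed',np.nanmedian(W[l==i][:,2]).round(3),'zmax',np.nanmax(W[l==i][:,2]).round(3))
H,S,V=[hsv[...,i].astype(int) for i in range(3)]
blobs((H>100)&(H<125)&(S>150)&(V>60),20,'blue',.05)
blobs((H>3)&(H<14)&(S>150)&(V>100),150,'terra',.032)
blobs(((H<5)|(H>174))&(S>170)&(V>100),100,'red',.025)
w=cap('wrist','wrist0.png'); print(-w['R'].T@w['t'],w['fx'],w['R'].round(3).tolist())
x=cv2.resize(im[170:300,180:440],None,fx=3,fy=3,interpolation=cv2.INTER_CUBIC); cv2.imwrite('pics/topc.png',x[:,:,::-1])
```

```text
axes: px(320,200),(420,200),(320,100) [[0.609, 0.222, 0.0], [0.612, -0.063, 0.0], [0.91, 0.224, 0.0]]
blue 40 [240.6 216. ] ctr [0.5548 0.4343 0.05  ] rect [555.4 433.4] [ 8.5 37.5] 12.1 zmed 0.064 zmax 0.07
blue 82 [386.7 238. ] ctr [0.5    0.0442 0.05  ] rect [499.9  43.4] [10.6 42.9] 0.5 zmed 0.064 zmax 0.07
terra 648 [299.3 214.5] ctr [0.5626 0.2783 0.032 ] rect [562.9 277.9] [57.7 84.7] 0.6 zmed 0.032 zmax 0.037
terra 665 [297.5 247.5] ctr [0.4736 0.2816 0.032 ] rect [473.9 281.3] [85.2 56.3] 86.7 zmed 0.032 zmax 0.038
red 272 [436.6 126.7] ctr [ 0.8223 -0.1123  0.025 ] rect [ 823.1 -110.8] [63.9 37.6] 85.8 zmed 0.007 zmax 0.012
red 424 [183.2 144.3] ctr [0.7603 0.6104 0.025 ] rect [776.5 599.6] [106.8  94.1] 32.1 zmed 0.012 zmax 0.017
red 291 [194.3 208.1] ctr [0.5784 0.5671 0.025 ] rect [578.9 567.2] [66.4 61.9] 66.7 zmed 0.025 zmax 0.03
[0.10632073 0.57034814 0.37389028] 338.47325284298785 [[0.323, 0.946, -0.002], [0.895, -0.305, 0.325], [0.307, -0.107, -0.946]]
```

View pics/topc.png

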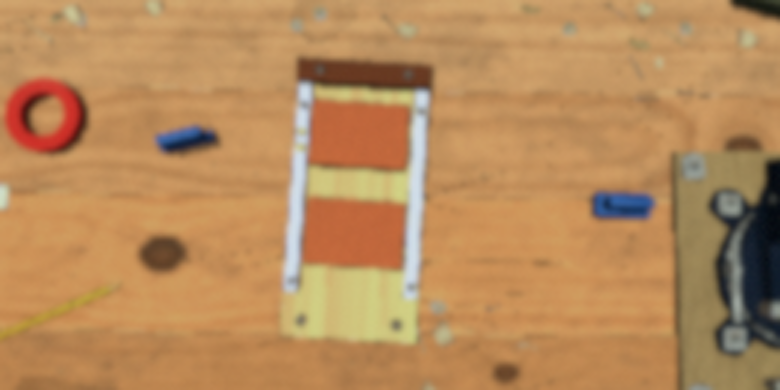

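{"method": "carry_out", "body": {
  "commands": [
    [-0.376,-0.129,0,74.5,1],
    [-0.376,-0.129,0,74.5,1],
    [-0.376,-0.129,0,74.5,1],
    [-0.376,-0.129,0,74.5,1],
    [-0.376,-0.129,0,74.5,1],
    [-0.376,-0.129,0,74.5,1],
    [-0.376,-0.129,0,74.5,1],
    [-0.376,-0.129,0,74.5,1],
    [-0.376,-0.129,0,74.5,1],
    [-0.376,-0.129,0,74.5,1]
  ]
}}

```text
time_s: 1.03
tool_pos: [0.5031, 0.2968, 0.2563]
ee_rot: [2.24, 2.2, -0.0]
force: [-0.1, 0.2, -0.8]
gripper_width: 0.0853
finger_force: 0.0
```

Run:
```python
from h import *
o=manip.get_obs(); r=R.from_rotvec(o['ee_rot']).as_matrix(); print(o['tool_pos'],r.round(4).tolist())
w=cap('wrist','wrist1.png'); np.savez('w1',**{k:w[k] for k in w})
```

```text
[0.50307351 0.29676197 0.25631806] [[0.0178, 0.9998, 0.0013], [0.9998, -0.0178, -0.0016], [-0.0015, 0.0013, -1.0]]
```

View pics/wrist1.png

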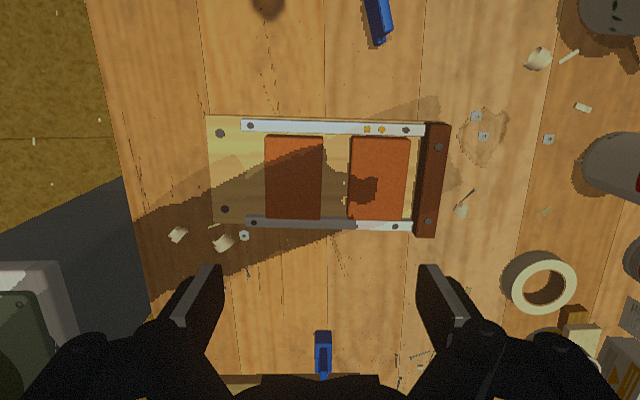

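The wrist view shows the jig with its fence at (432,180), front tile at (293,178) and rear tile at (379,178). The wide gap is between the tiles and the narrow one is at the fence. The thick spacer is at (323,353), and the thin one is at (378,20), cut by the image border.

```bash
cat >> h.py <<'E'
def masks(c):
    hsv=cv2.cvtColor(c['image'],cv2.COLOR_RGB2HSV).astype(int); H,S,V=hsv[...,0],hsv[...,1],hsv[...,2]
    return dict(blue=(H>100)&(H<125)&(S>120)&(V>40), terra=(H>2)&(H<13)&(S>150)&(V>40), hsv=hsv)
def rects(c,m,h,amin=150,zlo=None,zhi=None,W=None):
    m=m.copy()
    if zlo is not None:
        m&=(W[...,2]>zlo)&(W[...,2]<zhi)
    m=cv2.morphologyEx(m.astype(np.uint8),cv2.MORPH_OPEN,np.ones((2,2)))
    n,l,s,ce=cv2.connectedComponentsWithStats(m); out=[]
    for i in range(1,n):
        if s[i,4]<amin: continue
        p=plane(c,np.argwhere(l==i)[:,::-1],h)[:,:2]*1000
        r=cv2.minAreaRect(p.astype(np.float32)); zz=W[l==i][:,2] if W is not None else np.array([0])
        # long-axis angle (deg, world)
        b=cv2.boxPoints(r); e1,e2=b[1]-b[0],b[2]-b[1]; e=e1 if np.hypot(*e1)>np.hypot(*e2) else e2
        a=(np.degrees(np.arctan2(e[1],e[0])))%180
        out.append((ce[i].round(0),s[i,4],np.round(r[0],1),np.round(sorted(r[1]),1),round(a,1),np.round(np.nanpercentile(zz,[5,50,95]),4)))
    return out
E
python3 - <<'E'
from h import *
w=dict(np.load('w1.npz')); W=cloud(w); m=masks(w)
for r in rects(w,m['terra'],.032,400,.022,.04,W): print('tile',*r)
for r in rects(w,m['blue'],.066,60,.058,.075,W): print('tab',*r)
for r in rects(w,m['blue'],.027,60,.018,.034,W): print('blk',*r)
ok=np.ones((400,640),bool); ok[:, :180]=0; ok[:,470:]=0; ok[260:]=0;ok[:90]=0
for r in rects(w,ok,.036,100,.0335,.045,W): print('fence',*r)
for r in rects(w,ok,.022,100,.018,.026,W): print('rail',*r)
print('bench',np.nanmedian(W[60:100,430:500,2]),'floor',np.nanmedian(W[140:200,220:255,2]))
# floor gap row scan along y=tile centre
for v in (165,180,195):
    print([(u,*(W[v,u]*1000).round(0).astype(int)) for u in (258,263,266,269,320,324,328,345,350,405,408,411,414,418)])
E
```

```text
tile [378. 179.] 2938 [564.6 277.8] [60.3 90.1] 87.1 [0.0311 0.0326 0.0338]
tile [297. 184.] 2178 [476.7 278.9] [58.3 85.9] 86.3 [0.0313 0.0326 0.0338]
tab [386.  16.] 336 [559.8 428.1] [ 8.2 25.5] 104.8 [0.0009 0.0661 0.0674]
tab [324. 376.] 73 [504.7  49.3] [ 8.2 15.3] 89.1 [0.0213 0.0669 0.3064]
blk [324. 357.] 318 [504.4  35.8] [20.9 49.6] 88.8 [0.0011 0.0278 0.0367]
fence [433. 181.] 2411 [621.  273.1] [ 22.5 123.6] 87.4 [0.001  0.0365 0.0379]
rail [335. 129.] 2279 [519.1 328. ] [ 21.7 191.6] 177.7 [0.011  0.0225 0.0241]
rail [339. 221.] 1815 [516.1 266.3] [ 98.1 191.4] 177.5 [0.0006 0.0227 0.026 ]
rail [222. 247.] 134 [388.9 198.1] [15.  15.8] 83.2 [0.0004 0.0206 0.0228]
bench 0.00023432135476251852 floor 0.010620567281097873
[(258, np.int64(435), np.int64(292), np.int64(10)), (263, np.int64(441), np.int64(292), np.int64(10)), (266, np.int64(448), np.int64(297), np.int64(32)), (269, np.int64(451), np.int64(297), np.int64(33)), (320, np.int64(504), np.int64(297), np.int64(34)), (324, np.int64(508), np.int64(291), np.int64(11)), (328, np.int64(512), np.int64(291), np.int64(12)), 
[... 1085 characters left out ...]
4(433), np.int64(258), np.int64(11)), (263, np.int64(439), np.int64(258), np.int64(11)), (266, np.int64(446), np.int64(265), np.int64(34)), (269, np.int64(449), np.int64(265), np.int64(33)), (320, np.int64(503), np.int64(264), np.int64(34)), (324, np.int64(508), np.int64(256), np.int64(10)), (328, np.int64(512), np.int64(256), np.int64(11)), (345, np.int64(532), np.int64(255), np.int64(10)), (350, np.int64(535), np.int64(263), np.int64(33)), (405, np.int64(600), np.int64(254), np.int64(10)), (408, np.int64(603), np.int64(254), np.int64(10)), (411, np.int64(606), np.int64(254), np.int64(11)), (414, np.int64(609), np.int64(256), np.int64(15)), (418, np.int64(609), np.int64(260), np.int64(28))]
```

{"method": "carry_out", "body": {
  "commands": [
    [-0.145,0.004,0.06,0,1],
    [-0.145,0.004,0.06,0,1],
    [-0.145,0.004,0.06,0,1],
    [-0.145,0.004,0.06,0,1],
    [-0.145,0.004,0.06,0,1],
    [-0.145,0.004,0.06,0,1],
    [-0.145,0.004,0.06,0,1]
  ]
}}

```text
time_s: 1.67
tool_pos: [0.5027, 0.1564, 0.1964]
ee_rot: [-2.229, -2.213, -0.001]
force: [-0.2, 0.2, -1.1]
gripper_width: 0.0855
finger_force: 0.0
```

Run:
```python
from h import *
o=manip.get_obs(); r=R.from_rotvec(o['ee_rot']).as_matrix(); print(o['tool_pos'],r[:,1])
w=cap('wrist','wrist2.png'); W=cloud(w); m=masks(w)
for r in rects(w,m['blue'],.066,60,.060,.075,W): print('tab',*r)
for r in rects(w,m['blue'],.027,60,.018,.032,W): print('blk',*r)
```

```text
[0.50274755 0.15639596 0.19638726] [ 9.99972622e-01 -7.39971275e-03  1.46553952e-05]
tab [322. 320.] 343 [503.9  36.8] [ 8.4 38.9] 87.7 [0.0179 0.0665 0.0675]
blk [322. 292.] 497 [504.5  36.9] [20.6 48.1] 89.2 [0.0192 0.0277 0.0364]
```

View pics/wrist2.png

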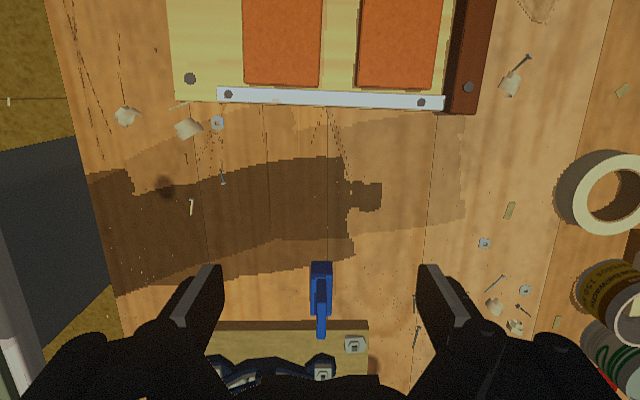

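The wrist view shows the thick spacer at (321,300), standing between the open fingers and close to the vise plate, whose edge is at v≈322.

Run:
```python
import numpy as np
W=np.load('top.npy'); 
for lo,hi in((.02,.07),(0,.02),(-.02,0),(-.04,-.02),(-.06,-.04)):
    k=(W[...,0]>.43)&(W[...,0]<.58)&(W[...,1]>lo)&(W[...,1]<hi); print(lo,np.nanmax(W[k][:,2]).round(3))
```

```text
0.02 0.069
0 0.067
-0.02 0.025
-0.04 0.028
-0.06 0.187
```

{"method": "carry_out", "body": {
  "commands": [
    [-0.116,0.001,0.06,1,0.2],
    [-0.116,0.001,0.06,1,0.2],
    [-0.116,0.001,0.06,1,0.2],
    [-0.116,0.001,0.06,1,0.2],
    [-0.116,0.001,0.06,1,0.2]
  ]
}}

```text
time_s: 2.13
tool_pos: [0.5026, 0.0381, 0.1356]
ee_rot: [-2.252, -2.19, 0.002]
force: [-0.2, 0.7, 0.2]
gripper_width: 0.0513
finger_force: 0.0
```

{"method": "carry_out", "body": {
  "commands": [
    [0.003,0.0015,0.03,0,0.2],
    [0.003,0.0015,0.055,0,0.1],
    [0.003,0.0015,0.077,0,0],
    [0.003,0.0015,0.077,0,-1],
    [0.003,0.0015,0.077,0,-1],
    [0.003,0.0015,0.077,0,-1],
    [0.003,0.0015,0.077,0,-1],
    [0.003,0.0015,0.077,0,-1],
    [0.003,0.0015,0.077,0,-1],
    [0.003,0.0015,0.077,0,-1]
  ],
  "squeeze": 40
}}

```text
time_s: 2.97
tool_pos: [0.5048, 0.0429, 0.0602]
ee_rot: [2.249, 2.193, 0.002]
force: [-0.7, 1.7, 11.1]
gripper_width: 0.0083
finger_force: 44.1
```

{"method": "carry_out", "body": {
  "commands": [
    [0,0,-0.04,0,-1],
    [0,0,-0.08,0,-1],
    [0.04,0.001,-0.08,1,-1],
    [0.08,0.003,-0.08,1,-1],
    [0.12,0.004,-0.08,1,-1],
    [0.16,0.006,-0.08,1,-1],
    [0.2,0.008,-0.07,1,-1],
    [0.24,0.009,-0.06,1,-1],
    [0.24,0.009,-0.06,1,-1],
    [0.24,0.009,-0.06,1,-1]
  ]
}}

```text
time_s: 3.8
tool_pos: [0.5185, 0.2843, 0.1188]
ee_rot: [-2.265, -2.177, 0.001]
force: [-0.1, -0.9, 0.3]
gripper_width: 0.0086
finger_force: 42.2
```

Run:
```python
from h import *
o=manip.get_obs(); r=R.from_rotvec(o['ee_rot']).as_matrix(); print(o['tool_pos'],r[:,1],o['gripper_width'],o['force'])
w=cap('wrist','wrist3.png'); W=cloud(w); m=masks(w); np.savez('w3',**w)
for h,lo,hi in((.032,.022,.04),):
  for r in rects(w,m['terra'],h,300,lo,hi,W): print('tile',*r)
b=m['blue']&np.isfinite(W[...,2]); P=W[b]; print(len(P),np.nanpercentile(P,[1,50,99],axis=0).round(4))
```

```text
[0.51854957 0.28430284 0.11879043] [ 9.99217160e-01 -3.95534267e-02 -7.70862181e-04] 0.008607715069821185 [-0.05563069 -0.89280678  0.26533014]
tile [231. 159.] 300 [466.9 321. ] [12.  35.8] 1.1 [0.0279 0.032  0.0332]
tile [379. 228.] 5209 [564.1 278.7] [60.  90.5] 87.5 [0.0313 0.0325 0.0335]
tile [419. 164.] 632 [582.3 316.5] [26.1 28.6] 115.9 [0.0281 0.0322 0.0334]
tile [258. 229.] 6834 [475.7 278.9] [59.3 85.8] 86.7 [0.0315 0.0325 0.0336]
tile [479. 223.] 1418 [622.5 275. ] [22.7 66.8] 87.7 [0.0354 0.0365 0.0375]
tile [470. 286.] 673 [620.8 227.2] [22.  33.5] 87.7 [0.0352 0.0365 0.0374]
3992 [[0.5088 0.2603 0.0631]
 [0.5187 0.2961 0.1132]
 [0.5292 0.3028 0.126 ]]
```

View pics/wrist3.png

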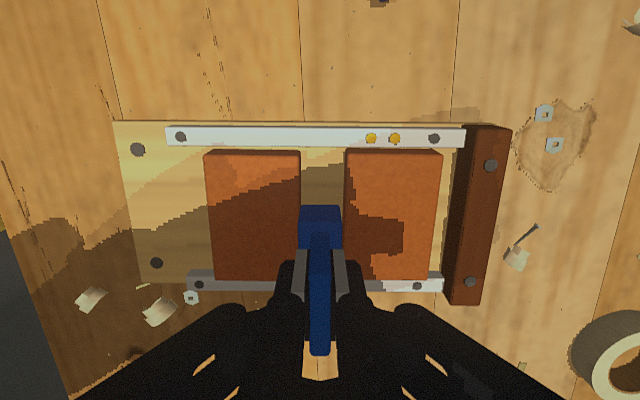

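The spacer is held over the wide gap: the block's near face is at (300–341, 206–250) and the gap at u≈300–345.

```bash
cat >> h.py <<'E'
def rowspan(W,mask,y0,y1):
    "median over rows of first/last x of mask cells with y in range"
    lo,hi=[],[]
    for v in range(400):
        k=mask[v]&(W[v,:,1]>y0)&(W[v,:,1]<y1)
        if k.sum()>5: x=W[v][k][:,0]; lo.append(x.min()); hi.append(x.max())
    return np.round([np.median(lo),np.median(hi)],4) if lo else None
E
python3 - <<'E'
from h import *
w=dict(np.load('w3.npz')); W=cloud(w); m=masks(w); Z=W[...,2]; X=W[...,0]
top=(Z>.03)&(Z<.0345); 
for y in ((.305,.315),(.295,.305)):
  print('front',rowspan(W,top&(X<.515),*y),'rear',rowspan(W,top&(X>.52)&(X<.602),*y),'fence',rowspan(W,(Z>.0345)&(Z<.04)&(X>.6)&(X<.64),*y))
b=m['blue']&(Z<.0895)&(Z>.06); 
for y in((.300,.302),(.302,.306),(.298,.31)): print('blk',rowspan(W,b,*y), np.nanmedian(W[b&(W[...,1]>y[0])&(W[...,1]<y[1])],axis=0))
P=W[m['blue']&(Z>.0)]; print(np.nanpercentile(P[:,2],[0,1,5]))
E
```

```text
front [0.4473 0.5059] rear [0.5362 0.595 ] fence [0.6115 0.6322]
front [0.4469 0.5055] rear [0.5359 0.5945] fence [0.6111 0.6322]
blk [0.5089 0.5296] [0.52257109 0.30146271 0.08493372]
blk [0.5092 0.5278] [0.51701764 0.30240046 0.07602557]
blk [0.5088 0.5296] [0.51892534 0.30203227 0.08187239]
[0.06044079 0.06306534 0.07123902]
```

{"method": "carry_out", "body": {
  "commands": [
    [0,0.0017,0,0.3,-1],
    [0,0.0017,0,0.3,-1],
    [0,0.0017,0.015,0.3,-1],
    [0,0.0017,0.025,0.3,-1],
    [0,0.0017,0.032,0.3,-1],
    [0,0.0017,0.038,0.3,-1],
    [0,0.0017,0.043,0.3,-1],
    [0,0.0017,0.0455,0.3,-1],
    [0,0.0017,0.0455,0.3,-1]
  ]
}}

```text
time_s: 4.6
tool_pos: [0.5211, 0.2821, 0.0734]
ee_rot: [-2.274, -2.167, 0.001]
force: [-0.6, 0.1, -1.1]
gripper_width: 0.0084
finger_force: 42.2
```

Run:
```python
from h import *
o=manip.get_obs(); r=R.from_rotvec(o['ee_rot']).as_matrix(); print(o['tool_pos'],r[:,1],o['gripper_width'],o['force'])
w=cap('wrist','wrist4.png'); W=cloud(w); m=masks(w); Z=W[...,2]; X=W[...,0]
top=(Z>.03)&(Z<.0345)
for y in ((.305,.315),(.295,.300)):
  print('front',rowspan(W,top&(X<.515),*y),'rear',rowspan(W,top&(X>.52)&(X<.602),*y))
b=m['blue']&(Z<.0415)&(Z>.005); print('blk',rowspan(W,b,.29,.31),rowspan(W,b,.28,.301))
```

```text
[0.52107416 0.28207644 0.07342261] [ 9.98835422e-01 -4.82455565e-02 -4.07732945e-04] 0.008375196336580898 [-0.59971433  0.12544424 -1.09359545]
front [0.4475 0.5062] rear [0.5362 0.5951]
front [0.4469 0.5055] rear [0.5353 0.5938]
blk [0.5117 0.5322] [0.5116 0.5322]
```

{"method": "carry_out", "body": {
  "commands": [
    [0,-0.0005,0.001,0,-1],
    [0,-0.0005,0.002,0,-1],
    [0,-0.0005,0.003,0,-1],
    [0,-0.0005,0.0035,0,-1],
    [0,-0.0005,0.0035,0,-1]
  ]
}}

```text
time_s: 5.07
tool_pos: [0.5206, 0.2823, 0.0703]
ee_rot: [2.274, 2.167, -0.0]
force: [0.9, -0.3, -1.2]
gripper_width: 0.0084
finger_force: 42.4
```

{"method": "carry_out", "body": {
  "commands": [
    [0,0,0.0007,0,-1],
    [0,0,0.0014,0,-1],
    [0,0,0.0014,0,-1],
    [0,0,0.0014,0,-1]
  ]
}}

```text
time_s: 5.4
tool_pos: [0.5208, 0.2823, 0.0702]
ee_rot: [2.274, 2.167, 0.001]
force: [-6.3, -2.6, 24.3]
gripper_width: 0.0082
finger_force: 46.1
```

{"method": "carry_out", "body": {
  "commands": [
    [0,0,-0.001,0,-1],
    [0,0,-0.001,0,-0.4],
    [0,0,-0.001,0,-0.4],
    [0,0,-0.001,0,-0.4],
    [0,0,-0.002,0,-0.4],
    [0,0,-0.03,0,-0.2],
    [0,0,-0.07,0,0],
    [0,0,-0.11,0,0]
  ]
}}

```text
time_s: 6.07
tool_pos: [0.5202, 0.2818, 0.1798]
ee_rot: [-2.275, -2.167, 0.003]
force: [1.4, 1.2, 0.5]
gripper_width: 0.0428
finger_force: 0.0
```

Run:
```python
from h import *
o=manip.get_obs(); r=R.from_rotvec(o['ee_rot']).as_matrix(); print(o['tool_pos'],r[:,1],o['gripper_width'],o['force'])
w=cap('wrist','wrist5.png'); W=cloud(w); m=masks(w); Z=W[...,2]; X=W[...,0]
top=(Z>.03)&(Z<.0345)
for y in ((.305,.315),(.295,.300)):
  print('front',rowspan(W,top&(X<.515),*y),'rear',rowspan(W,top&(X>.52)&(X<.602),*y),'fence',rowspan(W,(Z>.0345)&(Z<.04)&(X>.6)&(X<.64),*y))
for r in rects(w,m['terra'],.032,300,.022,.0345,W): print('tile',*r)
for r in rects(w,m['blue'],.076,60,.066,.085,W): print('tab',*r)
for r in rects(w,m['blue'],.037,60,.034,.041,W): print('blk',*r)
```

```text
[0.52019851 0.28181331 0.17980166] [ 0.99882118 -0.04852034 -0.00142362] 0.04284026915215263 [1.4206368  1.20038654 0.45093738]
front [0.447  0.5057] rear [0.5361 0.595 ] fence [0.6116 0.6325]
front [0.4467 0.5049] rear [0.5356 0.594 ] fence [0.6111 0.6318]
tile [372. 187.] 5224 [564.6 278. ] [59.9 89.7] 87.2 [0.0313 0.0325 0.0336]
tile [272. 202.] 4060 [476.1 281. ] [59.8 89.3] 87.1 [0.0311 0.0326 0.0336]
tab [322. 214.] 549 [521.1 275.3] [ 7.8 38.7] 87.6 [0.0382 0.0764 0.0775]
blk [331. 202.] 276 [528.8 270.8] [ 5.  39.2] 88.0 [0.0104 0.0373 0.0385]
blk [312. 205.] 241 [513.1 268.2] [ 5.  32.4] 87.0 [0.0365 0.0377 0.0759]
```

{"method": "carry_out", "body": {
  "commands": [
    [0.194,0.016,-0.04,-17,1],
    [0.194,0.016,-0.04,-17,1],
    [0.194,0.016,-0.04,-17,1],
    [0.194,0.016,-0.04,-17,1],
    [0.194,0.016,-0.04,-17,1],
    [0.194,0.016,-0.04,-17,1],
    [0.194,0.016,-0.04,-17,1]
  ]
}}

```text
time_s: 6.7
tool_pos: [0.5455, 0.4767, 0.2181]
ee_rot: [-1.926, -2.482, 0.0]
force: [-0.0, -1.6, -0.6]
gripper_width: 0.0853
finger_force: 0.0
```

Run:
```python
from h import *
o=manip.get_obs(); r=R.from_rotvec(o['ee_rot']).as_matrix(); print(o['tool_pos'],r[:,1])
w=cap('wrist','wrist6.png'); W=cloud(w); m=masks(w); Z=W[...,2]
tp=None
for r in rects(w,m['blue'],.066,60,.060,.072,W): print('tab',*r); tp=r
R_=R.from_rotvec(o['ee_rot']).as_matrix()
for p in [tp]: print('shift', R_.T@(np.array([p[2][0]/1e3,p[2][1]/1e3,.058])-o['tool_pos']))
```

```text
[0.54547449 0.47671509 0.21805511] [ 9.68766652e-01  2.47974090e-01 -1.56530950e-04]
tab [323. 222.] 170 [556.  444.2] [ 7.8 22.7] 104.8 [0.0005 0.0664 0.0677]
shift [-0.03410708  0.00215892  0.16005531]
```

View pics/wrist6.png

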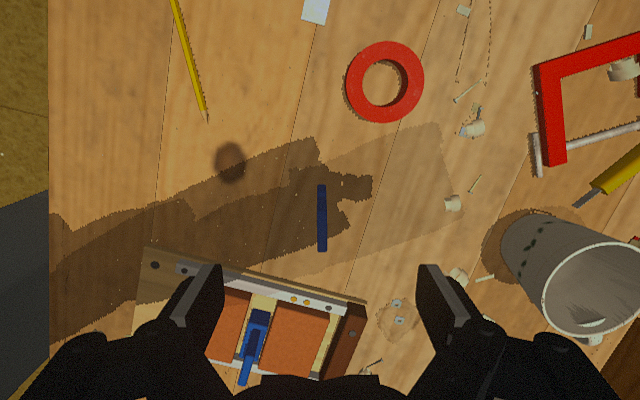

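The thin spacer is at (322,184–252), standing, in shadow and already lined up with the tool. The colour mask missed its shaded part, so I measure again by height.

Run:
```python
from h import *
o=manip.get_obs(); w=cap('wrist'); W=cloud(w); Z=W[...,2]
k=np.zeros((400,640),bool); k[170:275,290:350]=1
R_=R.from_rotvec(o['ee_rot']).as_matrix()
for r in rects(w,k,.066,60,.060,.072,W):
    print('tab',*r); print('shift', (R_.T@(np.array([r[2][0]/1e3,r[2][1]/1e3,.058])-o['tool_pos'])).round(4))
print(np.degrees(np.arctan2(R_[1,1],R_[0,1])))
```

```text
tab [323. 230.] 435 [558.4 436.1] [ 8.9 41.1] 104.3 [0.0005 0.0663 0.0674]
shift [-0.0407  0.0027  0.1601]
14.258198082933106
```

{"method": "carry_out", "body": {
  "commands": [
    [-0.04,0.0027,0.04,0,0],
    [-0.04,0.0027,0.08,0,0],
    [-0.04,0.0027,0.115,0,0],
    [-0.04,0.0027,0.135,0,0],
    [-0.04,0.0027,0.15,0,-0.2],
    [-0.04,0.0027,0.159,0,-0.3],
    [-0.04,0.0027,0.159,0,-0.45],
    [-0.04,0.0027,0.159,0,-0.45]
  ]
}}

```text
time_s: 7.47
tool_pos: [0.5589, 0.4372, 0.0612]
ee_rot: [1.929, 2.479, 0.002]
force: [0.6, 0.4, 0.3]
gripper_width: 0.0234
finger_force: 0.0
```

{"method": "carry_out", "body": {
  "commands": [
    [0,0,0,0,-0.6],
    [0,0,0,0,-0.7],
    [0,0,0,0,-0.8],
    [0,0,0,0,-1],
    [0,0,0,0,-1],
    [0,0,0,0,-1],
    [0,0,0,0,-1]
  ],
  "squeeze": 40
}}

```text
time_s: 8.05
tool_pos: [0.5589, 0.4375, 0.0612]
ee_rot: [1.929, 2.479, 0.002]
force: [-0.4, -1.1, 7.9]
gripper_width: 0.0083
finger_force: 39.5
```

{"method": "carry_out", "body": {
  "commands": [
    [0,0,-0.04,0,-1],
    [0,0,-0.08,0,-1],
    [-0.04,0,-0.08,7,-1],
    [-0.08,0.001,-0.08,14,-1],
    [-0.12,0.002,-0.08,17,-1],
    [-0.15,0.002,-0.07,17,-1],
    [-0.166,0.002,-0.06,17,-1],
    [-0.166,0.002,-0.06,17,-1],
    [-0.166,0.002,-0.06,17,-1]
  ]
}}

```text
time_s: 8.8
tool_pos: [0.6014, 0.2762, 0.1201]
ee_rot: [-2.275, -2.166, 0.0]
force: [-0.1, 1.3, -0.2]
gripper_width: 0.0086
finger_force: 39.3
```

```bash
cat > m.py <<'E'
from h import *
import sys
o=manip.get_obs(); r=R.from_rotvec(o['ee_rot']).as_matrix(); print(o['tool_pos'],'yaw',np.degrees(np.arctan2(r[1,1],r[0,1])),o['gripper_width'],o['force'].round(1))
w=cap('wrist',sys.argv[1]); np.savez('last',**w); W=cloud(w); m=masks(w); Z=W[...,2]; X=W[...,0]
hi=m['terra']&(Z<.0345)&(Z>.0295)
for y in ((.305,.315),(.295,.305)):
  print('rear',rowspan(W,(Z>.03)&(Z<.0345)&(X>.53)&(X<.602),*y),'fence',rowspan(W,(Z>.0347)&(Z<.04)&(X>.6)&(X<.64),*y))
V=w['image'].astype(int); bl=(V[...,2]>V[...,0]*1.5)&(V[...,2]>V[...,1]*1.3)&(V[...,2]>25)&(X>.58)&(X<.63)
P=W[bl]; print(len(P),np.nanpercentile(P,[1,50,99],axis=0).round(4).tolist())
zb=o['tool_pos'][2]-.061
b=bl&(Z<zb+.03)&(Z>zb-.01); print('blk',rowspan(W,b,.28,.32),np.nanmedian(W[b],axis=0))
E
python3 m.py wrist7.png
```

```text
[0.60139671 0.27618558 0.12009399] yaw -2.8308575977541692 0.008552945203579286 [-0.1  1.3 -0.2]
rear [0.5369 0.5956] fence [0.612  0.6327]
rear [0.5362 0.595 ] fence [0.6115 0.6327]
3018 [[0.5971, 0.2576, 0.0648], [0.6018, 0.2897, 0.1246], [0.6066, 0.2998, 0.1266]]
blk [0.5986 0.6065] [0.60261024 0.29898753 0.08415432]
```

View pics/wrist7.png

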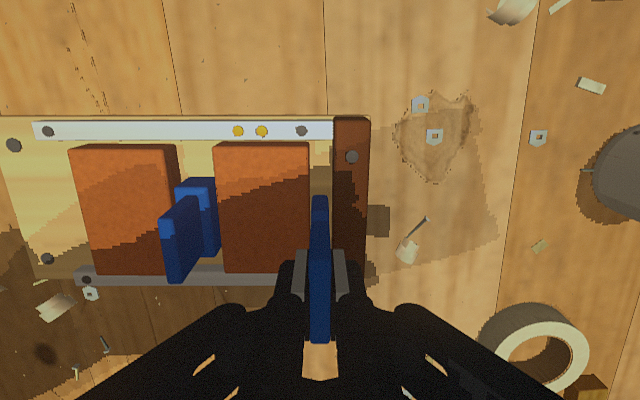

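The thin spacer hangs over the fence gap at u≈312–328, and the thick one stands upright between the tiles at (190,225).

{"method": "carry_out", "body": {
  "commands": [
    [0,0.0006,0,0,-1],
    [0,0.0006,0.01,0,-1],
    [0,0.0006,0.018,0,-1],
    [0,0.0006,0.025,0,-1],
    [0,0.0006,0.025,0,-1]
  ]
}}

```text
time_s: 9.27
tool_pos: [0.6009, 0.2767, 0.0928]
ee_rot: [-2.273, -2.167, 0.004]
force: [-0.9, 0.1, -0.6]
gripper_width: 0.0086
finger_force: 39.3
```

```bash
python3 m.py wrist8.png
```

```text
[0.6009394  0.27670371 0.09281941] yaw -2.7393790289460003 0.008557499865091111 [-0.9  0.1 -0.6]
rear [0.5369 0.5956] fence [0.6119 0.6331]
rear [0.536  0.5953] fence [0.6115 0.6323]
3028 [[0.5966, 0.2577, 0.0377], [0.6014, 0.2901, 0.0973], [0.606, 0.3003, 0.0992]]
blk [0.5979 0.6059] [0.60204297 0.29941178 0.05667346]
```

{"method": "carry_out", "body": {
  "commands": [
    [0,0.0012,-0.003,0,-1],
    [0,0.0012,-0.003,0,-1],
    [0,0.0012,0.004,0,-1],
    [0,0.0012,0.009,0,-1],
    [0,0.0012,0.014,0,-1],
    [0,0.0012,0.017,0,-1],
    [0,0.0012,0.017,0,-1]
  ]
}}

```text
time_s: 9.9
tool_pos: [0.6026, 0.2765, 0.0769]
ee_rot: [-2.274, -2.167, 0.002]
force: [0.7, -0.2, -0.4]
gripper_width: 0.0083
finger_force: 39.3
```

```bash
python3 m.py wrist9.png
```

```text
[0.60263355 0.27649631 0.07688835] yaw -2.763857188736037 0.00829830703242515 [ 0.7 -0.2 -0.4]
rear [0.5369 0.5958] fence [0.6119 0.6329]
rear [0.5363 0.5954] fence [0.6111 0.6325]
3034 [[0.5983, 0.2574, 0.0217], [0.603, 0.2899, 0.0814], [0.6078, 0.3, 0.0833]]
blk [0.5997 0.6077] [0.6037665  0.29928521 0.04037556]
```

Centred and free of contact. Down to the floor.

{"method": "carry_out", "body": {
  "commands": [
    [0,-0.0004,0.002,0,-1],
    [0,-0.0004,0.004,0,-1],
    [0,-0.0004,0.0055,0,-1],
    [0,-0.0004,0.0063,0,-1],
    [0,-0.0004,0.0063,0,-1]
  ]
}}

```text
time_s: 10.37
tool_pos: [0.6025, 0.2766, 0.0714]
ee_rot: [-2.274, -2.167, 0.0]
force: [-0.1, -0.3, -0.2]
gripper_width: 0.0083
finger_force: 39.3
```

{"method": "carry_out", "body": {
  "commands": [
    [0,0,0.0005,0,-1],
    [0,0,0.001,0,-1],
    [0,0,0.001,0,-1],
    [0,0,0.001,0,-1]
  ]
}}

```text
time_s: 10.7
tool_pos: [0.6027, 0.2766, 0.0712]
ee_rot: [2.274, 2.167, 0.0]
force: [-2.1, -1.9, 8.1]
gripper_width: 0.0089
finger_force: 40.6
```

{"method": "carry_out", "body": {
  "commands": [
    [0,0,-0.0008,0,-0.8],
    [0,0,-0.0008,0,-0.6],
    [0,0,-0.0008,0,-0.5],
    [0,0,-0.0008,0,-0.4],
    [0,0,-0.003,0,-0.4],
    [0,0,-0.03,0,-0.3],
    [0,0,-0.07,0,-0.2],
    [0,0,-0.11,0,-0.2],
    [0,0,-0.11,0,-0.2]
  ]
}}

```text
time_s: 11.45
tool_pos: [0.6049, 0.2773, 0.1882]
ee_rot: [2.272, 2.165, 0.014]
force: [1.0, 0.1, 1.0]
gripper_width: 0.0337
finger_force: 0.0
```

Run:
```python
from h import *
o=manip.get_obs(); print(o['tool_pos'])
w=cap('wrist','wrist10.png'); W=cloud(w); m=masks(w)
for r in rects(w,m['terra'],.032,300,.022,.0345,W): print('tile',*r)
Z=W[...,2]; V=w['image'].astype(int); bl=(V[...,2]>V[...,0]*1.5)&(V[...,2]>V[...,1]*1.3)
for r in rects(w,bl,.076,60,.070,.080,W): print('tab',*r)
```

```text
[0.60493079 0.27728683 0.18820484]
tile [273. 199.] 4238 [565.1 270.7] [59.6 74.6] 87.3 [0.0312 0.0325 0.0337]
tile [173. 206.] 2309 [473.7 270.8] [52.8 68.8] 87.0 [0.0315 0.0326 0.0338]
tab [316. 204.] 609 [603.7 275.5] [ 8.2 40.1] 86.8 [0.0108 0.0763 0.0774]
tab [205. 209.] 701 [522.5 276.2] [10.3 39.6] 87.6 [0.07   0.0761 0.0773]
```

View pics/wrist10.png

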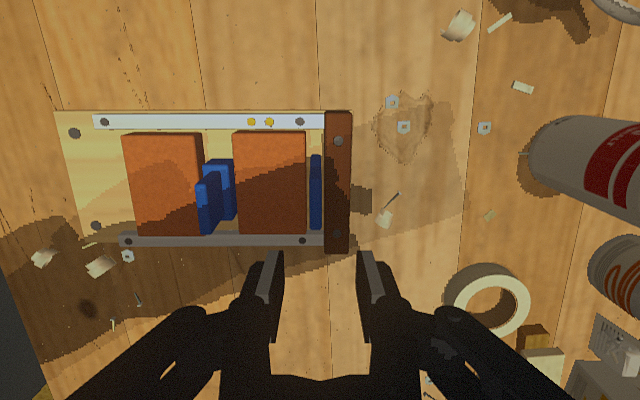

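Both spacers stand upright in their gaps, the thin one at (316,190) and the thick one at (210,195). Next I go round to the near end and turn the shut fingers for the push.

{"method": "carry_out", "body": {
  "commands": [
    [-0.002,-0.04,0,-7,-1],
    [-0.002,-0.08,0,-14,-1],
    [-0.002,-0.12,0,-21,-1],
    [-0.002,-0.16,0,-28,-1],
    [-0.002,-0.19,0,-35,-1],
    [-0.002,-0.19,0,-42,-1],
    [-0.002,-0.19,0,-49,-1],
    [-0.002,-0.19,0,-56,-1],
    [-0.002,-0.19,0,-63,-1],
    [-0.002,-0.19,0,-70,-1]
  ]
}}

```text
time_s: 12.33
tool_pos: [0.4125, 0.2838, 0.1803]
ee_rot: [-0.61, -3.081, 0.001]
force: [0.3, 0.2, -0.2]
gripper_width: -0.0002
finger_force: 0.0
```

{"method": "carry_out", "body": {
  "commands": [
    [0,0,0,-7,-1],
    [0,0,0,-14,-1],
    [0,0,0,-20,-1],
    [0,0,0,-20,-1],
    [0,0,0,-20,-1]
  ]
}}

```text
time_s: 12.75
tool_pos: [0.4127, 0.2836, 0.1803]
ee_rot: [-0.081, -3.14, 0.0]
force: [-0.1, 0.5, -0.5]
gripper_width: 0.0003
finger_force: 0.0
```

Run:
```python
from h import *
o=manip.get_obs(); r=R.from_rotvec(o['ee_rot']).as_matrix(); print(o['tool_pos'],r.round(4).tolist(),np.degrees(np.arctan2(r[1,1],r[0,1])),o['force'].round(1))
w=cap('wrist','wrist11.png'); W=cloud(w); m=masks(w); np.savez('last',**w)
for q in rects(w,m['terra'],.032,300,.022,.0345,W): print('tile',*q)
```

```text
[0.41265741 0.28362334 0.18032615] [[-0.9987, 0.0518, -0.0007], [0.0518, 0.9987, -0.0002], [0.0006, -0.0002, -1.0]] 87.02958102033251 [-0.1  0.5 -0.5]
tile [322. 248.] 3131 [473.  281.5] [62.3 89.1] 87.1 [0.031  0.0324 0.0336]
```

{"method": "carry_out", "body": {
  "commands": [
    [0,0,0.04,0,-1],
    [0,0,0.08,0,-1],
    [0,0,0.11,0,-1],
    [0,0,0.125,0,-1],
    [0,0,0.135,0,-1],
    [0,0,0.139,0,-1],
    [0,0,0.139,0,-1]
  ],
  "squeeze": 60
}}

```text
time_s: 13.38
tool_pos: [0.4127, 0.2838, 0.0415]
ee_rot: [-0.077, -3.141, 0.001]
force: [0.0, 0.1, -0.8]
gripper_width: -0.0002
finger_force: 0.0
```

{"method": "carry_out", "body": {
  "commands": [
    [-0.004,0,0,0,-1],
    [-0.008,0,0,0,-1],
    [-0.012,0,0,0,-1],
    [-0.015,0,0,0,-1],
    [-0.018,0,0,0,-1],
    [-0.018,0,0,0,-1]
  ]
}}

```text
time_s: 13.88
tool_pos: [0.4315, 0.2828, 0.0418]
ee_rot: [0.077, 3.14, 0.0]
force: [0.1, 0.5, 0.4]
gripper_width: 0.0
finger_force: 0.0
```

{"method": "carry_out", "body": {
  "commands": [
    [-0.001,0,0,0,-1],
    [-0.002,0,0,0,-1],
    [-0.003,0,0,0,-1],
    [-0.004,0,0,0,-1],
    [-0.005,0,0,0,-1],
    [-0.006,0,0,0,-1],
    [-0.007,0,0,0,-1],
    [-0.008,0,0,0,-1],
    [-0.008,0,0,0,-1]
  ]
}}

```text
time_s: 14.63
tool_pos: [0.4389, 0.2825, 0.0415]
ee_rot: [0.076, 3.141, -0.0]
force: [-0.5, 0.3, -0.4]
gripper_width: -0.0001
finger_force: 0.2
```

```bash
cat > f.py <<'E'
from h import *
import sys
o=manip.get_obs(); print(o['tool_pos'],o['force'].round(1))
w=cap('wrist',sys.argv[1]); W=cloud(w); m=masks(w); 
for q in rects(w,m['terra'],.032,300,.022,.0345,W): print('tile',*q)
c=cap('top','t'+sys.argv[1]); W=cloud(c); m=masks(c)
for q in rects(c,m['terra'],.032,150,.022,.04,W): print('toptile',*q)
for q in rects(c,m['blue'],.076,10,.05,.09,W): print('tab',*q)
E
python3 f.py w12.png
```

```text
[0.43889209 0.28252983 0.04154728] [-0.5  0.3 -0.4]
tile [266. 302.] 329 [447.4 257.3] [ 9.6 12.9] 83.5 [0.0241 0.0297 0.0331]
tile [375. 301.] 338 [449.3 306.1] [ 9.  17.1] 87.3 [0.0238 0.0287 0.0328]
toptile [301. 215.] 624 [560.9 275.6] [56.6 84.4] 86.2 [0.0292 0.0321 0.0352]
tab [144.  86.] 230 [909.8 711.2] [43.8 48.2] 4.9 [0.0586 0.0633 0.0664]
tab [301. 200.] 67 [595.7 272.8] [10.7 36.8] 90.6 [0.0397 0.0729 0.0772]
tab [305. 231.] 28 [514.4 262.4] [10.4 18.2] 90.6 [0.0344 0.0747 0.079 ]
tab [431. 261.] 79 [441.9 -64.6] [10.8 53.1] 1.7 [0.0504 0.054  0.0622]
```

{"method": "carry_out", "body": {
  "commands": [
    [-0.001,0,0,0,-1],
    [-0.002,0,0,0,-1],
    [-0.003,0,0,0,-1],
    [-0.004,0,0,0,-1],
    [-0.005,0,0,0,-1],
    [-0.006,0,0,0,-1],
    [-0.006,0,0,0,-1]
  ]
}}

```text
time_s: 15.32
tool_pos: [0.4446, 0.2822, 0.0416]
ee_rot: [-0.076, -3.14, 0.0]
force: [-3.9, -0.9, 2.2]
gripper_width: 0.0
finger_force: 2.0
```

{"method": "carry_out", "body": {
  "commands": [
    [-0.001,0,0,0,-1],
    [-0.002,0,0,0,-1],
    [-0.003,0,0,0,-1],
    [-0.004,0,0,0,-1],
    [-0.005,0,0,0,-1],
    [-0.005,0,0,0,-1]
  ]
}}

```text
time_s: 15.82
tool_pos: [0.4482, 0.2821, 0.0415]
ee_rot: [-0.074, -3.138, 0.001]
force: [-14.1, 0.6, 7.7]
gripper_width: -0.0001
finger_force: 6.8
```

```bash
python3 f.py w13.png
```

```text
[0.44823088 0.28208372 0.04152976] [-14.1   0.6   7.7]
tile [257. 301.] 553 [456.6 251.5] [10.  26.8] 87.4 [0.0239 0.0285 0.0585]
tile [388. 302.] 575 [459.4 312.3] [10.2 28.8] 85.8 [0.0236 0.0295 0.0328]
toptile [302. 212.] 568 [568.4 274.9] [56.2 85. ] 84.3 [0.029 0.032 0.035]
tab [144.  86.] 228 [909.8 711.2] [43.8 48.2] 4.9 [0.0592 0.0634 0.0664]
tab [301. 199.] 56 [599.7 272.9] [ 8.  36.8] 90.6 [0.0545 0.0742 0.0772]
tab [307. 227.] 10 [524.8 257.4] [5.2 7.8] 90.6 [0.0377 0.0744 0.0765]
tab [431. 261.] 75 [443.2 -64.9] [ 7.7 56. ] 177.5 [0.0502 0.054  0.0618]
```

{"method": "carry_out", "body": {
  "commands": [
    [-0.0005,0,0,0,-1],
    [-0.001,0,0,0,-1],
    [-0.001,0,0,0,-1],
    [-0.001,0,0,0,-1]
  ]
}}

```text
time_s: 16.25
tool_pos: [0.4483, 0.2821, 0.0415]
ee_rot: [-0.073, -3.136, 0.002]
force: [-19.7, 0.7, 12.6]
gripper_width: -0.0002
finger_force: 10.0
```

Run:
```python
from h import *
o=manip.get_obs(); print(o['tool_pos'],o['force'].round(1))
c=cap('scene'); im=cv2.resize(c['image'][150:290,190:340],None,fx=5,fy=4,interpolation=cv2.INTER_CUBIC); cv2.imwrite('pics/s14.png',im[:,:,::-1])
```

```text
[0.44829002 0.28206376 0.04150434] [-19.7   0.7  12.6]
```

View pics/s14.png

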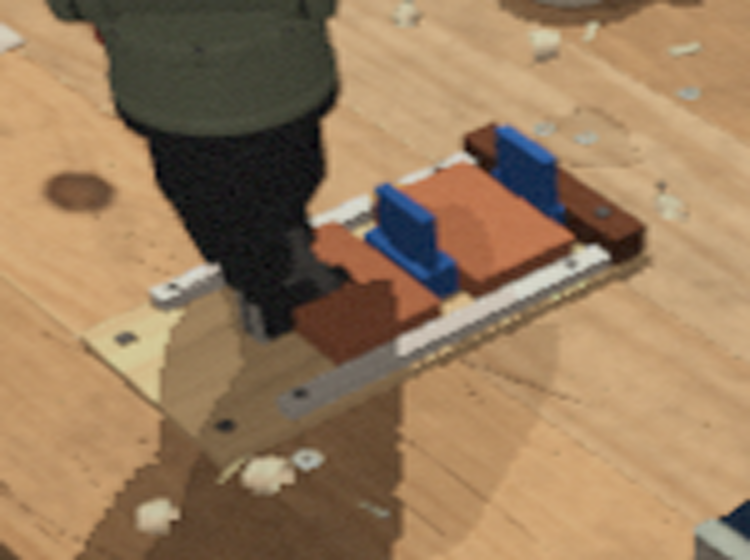

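{"method": "carry_out", "body": {
  "commands": [
    [0.0002,0,-0.0003,0,-1],
    [0.0002,0,-0.0003,0,-1],
    [0.0002,0,-0.0003,0,-1],
    [0.0002,0,-0.0003,0,-1],
    [0.0002,0,-0.0003,0,-1],
    [0.0002,0,-0.0003,0,-1]
  ]
}}

```text
time_s: 16.8
tool_pos: [0.4483, 0.2821, 0.0416]
ee_rot: [-0.074, -3.137, 0.002]
force: [-16.9, 1.4, 5.4]
gripper_width: 0.0001
finger_force: 8.6
```

Run:
```python
from h import *
o=manip.get_obs(); print(o['tool_pos'],o['force'].round(1))
c=cap('scene'); W=cloud(c); m=masks(c); Z=W[...,2]
d=np.array([.9989,-.047])
k=m['terra']&(Z>.03)&(Z<.0345)&(W[...,0]>.4)&(W[...,0]<.65); 
s=W[...,:2]@d; t=W[...,:2]@np.array([.047,.9989])
for t0 in (.265,.275,.285,.33,.335):
    q=k&(abs(t-t0)<.004); v=np.sort(s[q]); g=np.diff(v)
    print(t0,len(v),v[[0,-1]].round(4) if len(v) else '',[(v[i].round(4),v[i+1].round(4)) for i in np.where(g>.006)[0]])
f=(Z>.0347)&(Z<.038)&(s>.575)&(s<.63)&(t>.25)&(t<.35)&~m['blue']; print('fence s',np.percentile(s[f],[2,98]).round(4))
```

```text
[0.4483225  0.28205062 0.04159317] [-16.9   1.4   5.4]
0.265 49 [0.4472 0.5989] [(np.float64(0.486), np.float64(0.4921)), (np.float64(0.4985), np.float64(0.5278)), (np.float64(0.5372), np.float64(0.5564)), (np.float64(0.5564), np.float64(0.5963))]
0.275 49 [0.4454 0.615 ] [(np.float64(0.5011), np.float64(0.5297)), (np.float64(0.5319), np.float64(0.5382)), (np.float64(0.5443), np.float64(0.5547)), (np.float64(0.5547), np.float64(0.6068)), (np.float64(0.6073), np.float64(0.615))]
0.285 50 [0.4453 0.5821] [(np.float64(0.4981), np.float64(0.5426)), (np.float64(0.5426), np.float64(0.5497)), (np.float64(0.5512), np.float64(0.5821))]
0.33 5 [0.4862 0.5002] [(np.float64(0.4868), np.float64(0.493)), (np.float64(0.4939), np.float64(0.5002))]
0.335 6 [0.4892 0.5002] []
fence s [0.5803 0.6176]
```

The row stays put from 14 to 20 N, and the finger position matches the closed stack length of 151 mm. It is now held at about 17 N, so I hand it in.

```bash
python3 -c "
from workcell import manip
print(manip.get_obs()['force']); print(manip.close_job())"
```

```text
[-17.19051264   0.99315349   5.9726797 ]
the job is handed in; nothing more can be done
None
```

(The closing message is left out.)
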